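# Pop the charged battery pack out of its charger

### The arm

A 6-joint arm with a two-finger parallel gripper is mounted at the origin on the work surface. World frame = base frame: x ahead of the robot, y to its left, z up, the work surface at z = 0. Lengths are in m, angles in rad, forces in N, time in s.
With the tool pointing down it reaches from about 0.375 to 0.9 m from the base axis. Payload 3.1 kg.
Tool frame: the origin (TCP) lies midway between the tips of the shut fingers; the grasp point (between the pads) lies 19 mm behind it; z points along the fingers, y is the direction in which the jaws open and shut (so a half turn about z gives the same grasp; the last joint's range is limited). The gripper opens to 85 mm and grips with 20 to 120 N. Pads are 22 mm wide; open, the fingers measure 114 mm over their backs; the gripper's body (76 mm by 85 mm) begins 54 mm behind the grasp point. The pads swing forward as they close: fully open they stand 13 mm farther back than shut.
Start: joints at [1.107, 0.527, 1.433, -0, 1.181, -0.178], TCP at [0.176, 0.6, 0.231] pointing down, gripper open.
Joint ranges: [-3.08, 3.08], [-0.75, 2.2], [0.22, 2.44], [-1.43, 4.57], [0, 2.65], [-2.85, 2.85]. Speed limits (rad/s): [2.79, 2.79, 3.14, 3.14, 3.14, 3.14].

### API

Orientations are given as a unit quaternion [x, y, z, w].
In Python, from station import manip gives the robot as it stands.
- The arm moves only by the tool servo_tool, never from a script. Its argument "increments" is a list of rows, each an object with "hand": the closure, from 0 (fully open) to 1 (shut); "travel": the shift along the tool's x, y, z in mm, a list of three; "yaw": the turn about the tool's z in degrees. A call has 1 to 20 rows; each row shifts and turns the commanded pose from where the row before left it, along the tool's axes as they then stand; what a row does not reach is not made up. A row lasts 1/10 s, in which the tool goes at most 50 mm and 8.59 degrees, less where a joint would pass 70% of its speed; a pose out of reach is approached as far as the arm can. A call with a gripper value outside its range is refused whole. The fingers move at their own pace and stop on an object; "newtons" is the grip in N (left out, the last holds). Time passes only in rows, so rows that do not move let the fingers close. It gives the time, the measured TCP pose, the force and the opening at its end, in the units of the state.
- manip.sense(): the state, without advancing time (a new reading comes with each control period).
- manip.snapshot(name): name is "side" or "top"; returns a dict with "pixels" (400x640x3 uint8, blue, green, red), "fx", "fy", "cx", "cy" (pixels), "R" (3x3) and "t" (3): a world point X has camera coordinates R X + t. Camera axes: x right, y down, z forward; pixel columns grow to the right and rows downward; lengths in m; the calibration is good to about 2 mm. A picture is of the moment at which its call begins. There is no depth.
- manip.sign_off(): hands the job in, once; it reports no verdict.
The state is a dict: "t": time; "q": joint angles; "qd": joint speeds; "tau": joint torques, N m; "tcp_pos": TCP position; "tool_rot": TCP orientation; "force": force on the tool from outside, world axes, zero at the start; "ft_torque": the same for the moment, N m; "finger_gap": opening from 0.0 (shut) to 1.0 (fully open).
Only numpy, scipy, OpenCV 4.12 (cv2) and the standard library are available. Lean on these libraries where they do the work, as an engineer would, in place of code of your own. Each camera call takes 0.05 s, during which the arm holds its last target.

### The job

One of the two chargers on the soldering bench shows a green lamp: push its battery pack down until it unlatches and springs up, then take the pack out and stand it gently upright in the orange tray. Leave the pack in the charger with the red lamp alone.

Things in the scene. Friction and masses are not known exactly. Their poses are not given: they have to be found in the camera images.
- charger_green: Green-lamp charger (pack charged): fixed dark grey block 84 (x) x 72 (y) x 72 (z) mm, bay open at top, green lamp bar along its top's -x edge (3 mm high) and front. Origin: centre of underside, z up. Latched, the pack stands 14 mm out of the top. Pressed down 7 to 9 mm (9 = stop, 8 to 13 N) it unlatches for good; let go, it rises in 0.4 s and stays 36 mm out, loose on its lift, 34 mm in the bay.
- pack_green_mid (a point): Centre (half-way up) of the battery pack in the middle of the green-lamp charger: upright, cream with a blue cap, 44 (x) x 30 (y) x 70 (z) mm, 0.14 kg; top 35 mm above, underside 35 mm below this point. Axes as the charger's. Press it in the middle of its top. Grip it across the 30 mm (y), then draw it straight up; about 0.7 mm play in the bay. Catch notch in its +x side, 30-41 mm up.
- pack_red_mid (a point): Centre (half-way up) of the same kind of pack in the other charger, which looks the same but has a red lamp (still charging). This point is 51 mm above the bench, over the middle of that charger. Not to be pressed or taken.
- tray_in (a point): Orange open tray fixed on the bench, 140 (x) x 110 (y) x 28 (z) mm outside, walls 4 mm: this point is the centre of its flat inner floor, 4 mm above the bench; inside it is 132 (x) x 102 (y) mm and 24 mm deep. Axes along its sides.

How it is judged:
By the outcome, as a careful person would: the job done as asked, in the order asked, and still so for the second after the job is handed in, with the robot touching nothing.
It also fails if it takes over 48 s, if anything falls off the work surface, if the arm or the gripper's body presses on something with over 40 N, if the wrist force passes 120 N, or if a joint passes its speed limit or range.

## Working session

There is one attempt and no reset: what is moved stays moved. The work goes in short steps, Python scripts to look and compute and a tool call to move; the robot and the scene stay as the last step left them, time stands still between calls to the robot, and variables do not carry over. Pictures are saved under pics/ and viewed, and the job is handed in when it is done.

Besides the shell and the picture viewer there is one more tool, called after "Request:" as a command line: name --argument value ..., lists and objects as JSON in quotes. servo_tool: Moves the arm, as the interface text tells. Its arguments: {"type":"object","properties":{"increments":{"type":"array","items":{"type":"object","properties":{"hand":{"type":"number"},"travel":{"type":"array","items":{"type":"number"}},"yaw":{"type":"number"}}}},"newtons":{"type":"number"}},"required":["increments"]}

```bash
mkdir -p pics
python3 - <<'E'
from station import manip
import cv2,pickle
for n in("side","top"):
    s=manip.snapshot(n); pickle.dump(s,open(n+".pkl","wb")); cv2.imwrite(f"pics/{n}0.png",s["pixels"])
    print(n,s["fx"],s["fy"],s["cx"],s["cy"],s["R"],s["t"])
print(manip.sense())
E
```

```text
side 434.56624693291 434.56624693291 316.8566456290706 198.71829586011617 [[ 0.86475764 -0.50215121 -0.00619493]
 [-0.29079568 -0.49064754 -0.82140299]
 [ 0.40942898  0.71211597 -0.57031461]] [-0.44637853  0.19279695  0.78433744]
top 448.83212841182365 448.83212841182365 325.77650375121385 197.83550507414864 [[ 0.12673    -0.99192575  0.00477691]
 [-0.96815667 -0.12473852 -0.21705523]
 [ 0.21589854  0.02288261 -0.97614764]] [-0.05540185  0.5420896   0.97103712]
{'t': 0.1, 'q': array([ 1.10651814e+00,  5.28400355e-01,  1.43379204e+00, -2.08519995e-05,
        1.18140940e+00, -1.78518592e-01]), 'qd': array([ 0.00134655, -0.00291712, -0.00339458, -0.00028095,  0.00115279,
        0.00136777]), 'tau': array([ 7.86877251e-06, -4.43304706e+01, -1.78585035e+01, -2.37570530e-04,
        3.84337065e-03, -1.12925323e-05]), 'tcp_pos': array([0.17586836, 0.59906111, 0.23040911]), 'tool_rot': array([ 1.42390157e-01,  9.89810100e-01, -9.56179257e-04, -3.08190424e-04]), 'force': array([-0.7525905 , -0.98065646, -0.34283698]), 'ft_torque': array([ 0.00080089, -0.0155081 ,  0.03920422]), 'finger_gap': 0.9991277672507618}
```

View pics/side0.png

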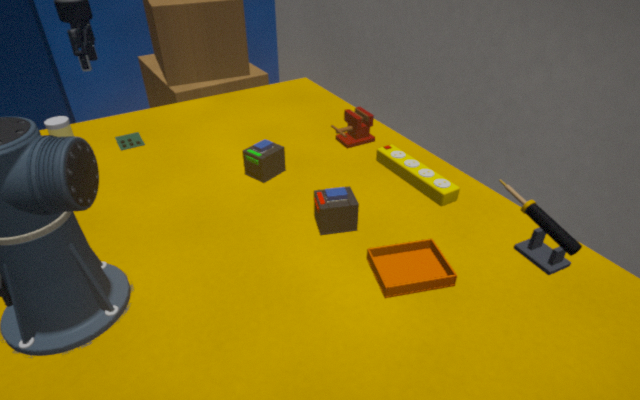

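View pics/top0.png

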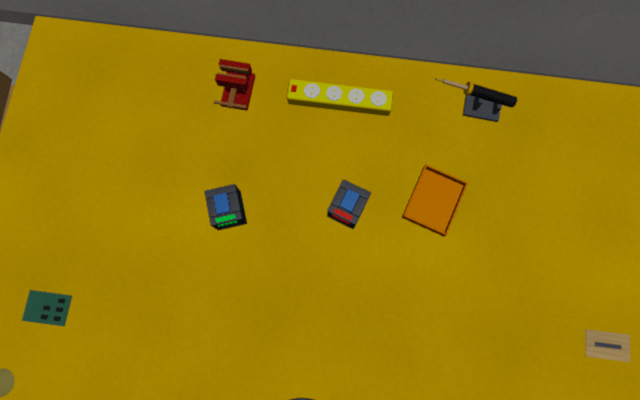

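The top view shows the green-lamp charger at about (225,207), the red-lamp one at (350,203) and the tray at (435,200). The side view shows them at (264,160), (336,208) and (411,267). I'll enlarge each one.

Run:
```python
import cv2,pickle,numpy as np
t=pickle.load(open("top.pkl","rb"))["pixels"]; s=pickle.load(open("side.pkl","rb"))["pixels"]
def crop(im,x,y,w,h,k,n):
    c=cv2.resize(im[y:y+h,x:x+w],None,fx=k,fy=k,interpolation=cv2.INTER_CUBIC)
    c=cv2.convertScaleAbs(c,alpha=1.6,beta=15)
    for i in range(0,w,10):
        cv2.line(c,(i*k,0),(i*k,6 if i%10 else 12),(255,255,255),1); cv2.putText(c,str(x+i),(i*k,24),0,.4,(255,255,255),1)
    for j in range(0,h,10):
        cv2.line(c,(0,j*k),(12,j*k),(255,255,255),1); cv2.putText(c,str(y+j),(14,j*k+4),0,.4,(255,255,255),1)
    cv2.imwrite("pics/"+n,c)
crop(t,195,175,60,60,10,"tg.png"); crop(t,395,155,80,90,6,"tt.png"); crop(s,235,130,60,60,10,"sg.png"); crop(s,360,230,100,70,7,"st.png")
```

```text
(no output)
```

View pics/tg.png

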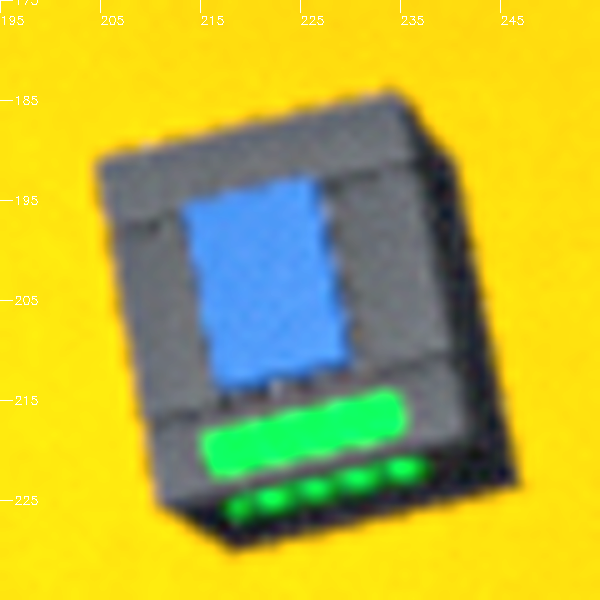

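View pics/sg.png

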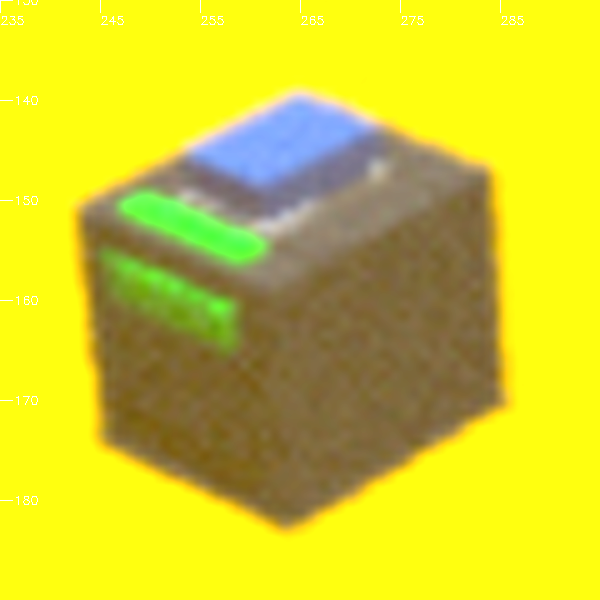

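View pics/tt.png

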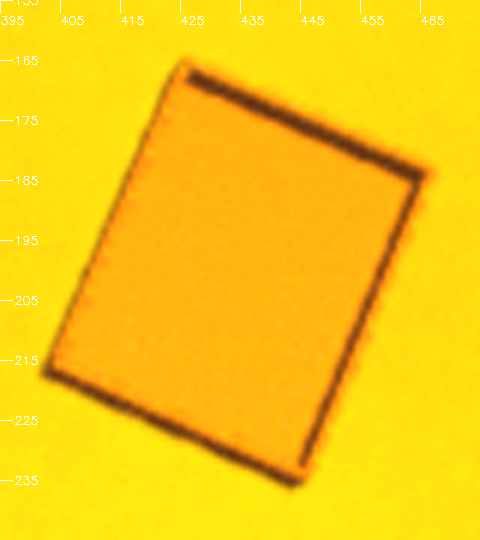

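View pics/st.png

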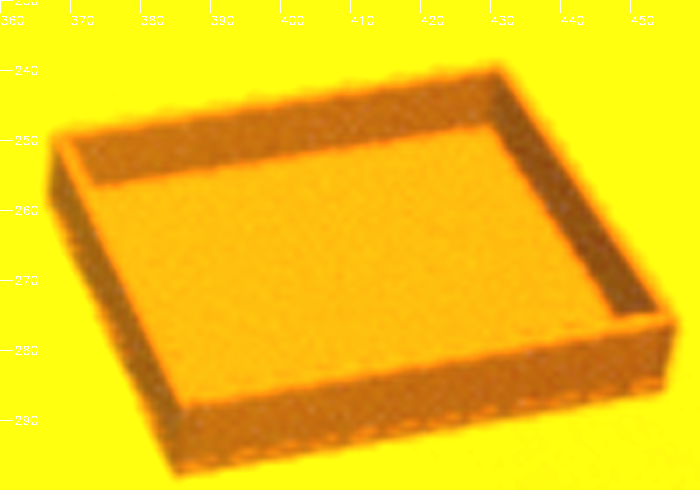

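```bash
cat > fit.py <<'E'
import pickle,numpy as np
from scipy.optimize import least_squares
C={n:pickle.load(open(n+".pkl","rb")) for n in("top","side")}
def proj(c,X):
    p=X@c["R"].T+c["t"]; return np.c_[c["fx"]*p[:,0]/p[:,2]+c["cx"],c["fy"]*p[:,1]/p[:,2]+c["cy"]]
def fit(obs,x0,z_free=False):
    cams=[o[0] for o in obs]; P=np.array([o[1] for o in obs],float); U=np.array([o[2] for o in obs],float)
    def r(p):
        c,s=np.cos(p[2]),np.sin(p[2]); X=P@np.array([[c,s,0],[-s,c,0],[0,0,1]])+[p[0],p[1],0]
        e=np.array([proj(C[k],X[i:i+1])[0] for i,k in enumerate(cams)])-U
        return e.ravel()
    f=least_squares(r,x0,loss="soft_l1"); return f.x,f.fun.reshape(-1,2)
E
cat > run1.py <<'E'
from fit import *
def mk(cam,x0,y0,k,lst,hx,hy):
    return [(cam,(sx*hx,sy*hy,z),((u+.5)/k-.5+x0,(v+.5)/k-.5+y0)) for sx,sy,z,u,v in lst]
a=mk("top",195,175,10,[(-1,1,.072,160,505),(-1,-1,.072,467,445),(1,-1,.072,397,92),(1,1,.072,100,158),(-1,1,0,235,548),(-1,-1,0,518,485),(1,-1,0,457,160)],.042,.036)
a1=mk("top",195,175,10,[(1,1,.086,183,205),(1,-1,.086,317,177),(-1,-1,.086,350,362),(-1,1,.086,215,388)],.022,.015)
b=mk("side",235,130,10,[(-1,-1,0,288,530),(1,-1,0,505,405),(-1,1,0,102,440),(-1,-1,.072,285,290),(1,-1,.072,490,172),(-1,1,.072,80,208)],.042,.036)
b1=mk("side",235,130,10,[(-1,-1,.086,262,188),(1,-1,.086,378,125),(1,1,.086,300,92),(-1,1,.086,187,152)],.022,.015)
for o in (a,a1,a+a1,b,b1,a+a1+b+b1):
    x,f=fit(o,[.5,.2,0]); print("green",x.round(4),np.degrees(x[2]).round(2),"rms px",np.sqrt((f**2).mean()).round(2))
t=mk("top",395,155,6,[(1,1,.028,183,60),(1,-1,.028,432,172),(-1,-1,.028,298,486),(-1,1,.028,40,373)],.07,.055)
s=mk("side",360,230,7,[(-1,1,.028,55,135),(1,1,.028,503,65),(1,-1,.028,675,322),(-1,-1,.028,180,410),(-1,-1,0,178,475),(1,-1,0,663,388),(-1,1,0,52,205)],.07,.055)
for o in (t,s,t+s):
    x,f=fit(o,[.5,-.3,-.4]); print("tray",x.round(4),np.degrees(x[2]).round(2),np.sqrt((f**2).mean()).round(2))
E
python3 run1.py
python3 - <<'E'
from scipy.spatial.transform import Rotation as R
from station import manip
print(R.from_quat(manip.sense()["tool_rot"]).as_matrix().round(3))
E
```

```text
green [0.4979 0.2432 0.3538] 20.27 rms px 0.6
green [0.4979 0.2432 0.3432] 19.66 rms px 0.19
green [0.4979 0.2432 0.3519] 20.16 rms px 0.5
green [0.4983 0.2439 0.3737] 21.41 rms px 0.7
green [0.4975 0.2424 0.3707] 21.24 rms px 0.37
green [0.4979 0.2432 0.3569] 20.45 rms px 0.57
tray [ 0.5803 -0.2408 -0.3175] -18.19 0.45
tray [ 0.5823 -0.2432 -0.3048] -17.47 0.86
tray [ 0.5817 -0.2427 -0.3076] -17.63 0.9
[[-0.959  0.282 -0.001]
 [ 0.282  0.959 -0.002]
 [ 0.    -0.002 -1.   ]]
```

Fits agree to within about 1 mm and 1°: green charger at (0.498, 0.243), yaw about 20.3°; tray at (0.581, -0.242), yaw about -17.8°. I'll move above the charger with the fingers shut.

Request:
servo_tool --increments '[{"hand":1,"travel":[-29.2,-17.9,5],"yaw":0},{"hand":1,"travel":[-29.2,-17.9,5],"yaw":0},{"hand":1,"travel":[-29.2,-17.9,5],"yaw":0},{"hand":1,"travel":[-29.2,-17.9,5],"yaw":0},{"hand":1,"travel":[-29.2,-17.9,5],"yaw":0},{"hand":1,"travel":[-29.2,-17.9,5],"yaw":0},{"hand":1,"travel":[-29.2,-17.9,5],"yaw":0},{"hand":1,"travel":[-29.2,-17.9,5],"yaw":0},{"hand":1,"travel":[-29.2,-17.9,5],"yaw":0},{"hand":1,"travel":[-29.2,-17.9,5],"yaw":0},{"hand":1,"travel":[-29.2,-17.9,5],"yaw":0},{"hand":1,"travel":[-29.2,-17.9,5],"yaw":0},{"hand":1,"travel":[-29.2,-17.9,5],"yaw":0},{"hand":1,"travel":[-29.2,-17.9,5],"yaw":0},{"hand":1,"travel":[0,0,0],"yaw":-7.34},{"hand":1,"travel":[0,0,0],"yaw":-7.34},{"hand":1,"travel":[0,0,0],"yaw":-7.34},{"hand":1,"travel":[0,0,0],"yaw":-7.34},{"hand":1,"travel":[0,0,0],"yaw":-7.34},{"hand":1,"travel":[0,0,0],"yaw":0}]' --newtons 40

```text
t: 2.1
tcp_pos: [0.4975, 0.2438, 0.161]
tool_rot: [-0.176, 0.984, -0.0, -0.0]
force: [-0.1, -0.8, -0.0]
finger_gap: -0.001
```

Request:
servo_tool --increments '[{"hand":1,"travel":[0,0,14],"yaw":0},{"hand":1,"travel":[0,0,14],"yaw":0},{"hand":1,"travel":[0,0,14],"yaw":0},{"hand":1,"travel":[0,0,14],"yaw":0},{"hand":1,"travel":[0,0,8],"yaw":0},{"hand":1,"travel":[0,0,3],"yaw":0},{"hand":1,"travel":[0,0,0],"yaw":0},{"hand":1,"travel":[0,0,0],"yaw":0}]'

```text
t: 2.9
tcp_pos: [0.4981, 0.2441, 0.0948]
tool_rot: [-0.176, 0.984, 0.0, 0.0]
force: [0.3, -0.0, -0.0]
finger_gap: -0.0
```

```bash
python3 - <<'E'
from station import manip
import cv2
for n,(x,y) in {"side":(225,90),"top":(190,160)}.items():
    p=manip.snapshot(n)["pixels"]; c=cv2.resize(p[y:y+100,x:x+100],None,fx=5,fy=5,interpolation=cv2.INTER_CUBIC); cv2.imwrite(f"pics/{n}1.png",cv2.convertScaleAbs(c,alpha=1.6,beta=15))
E
python3 -c "
import cv2;a=[cv2.imread(f'pics/{n}1.png')[:,:400] for n in('side','top')];cv2.imwrite('pics/j1.png',cv2.hconcat(a))"
```

```text
(no output)
```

View pics/j1.png

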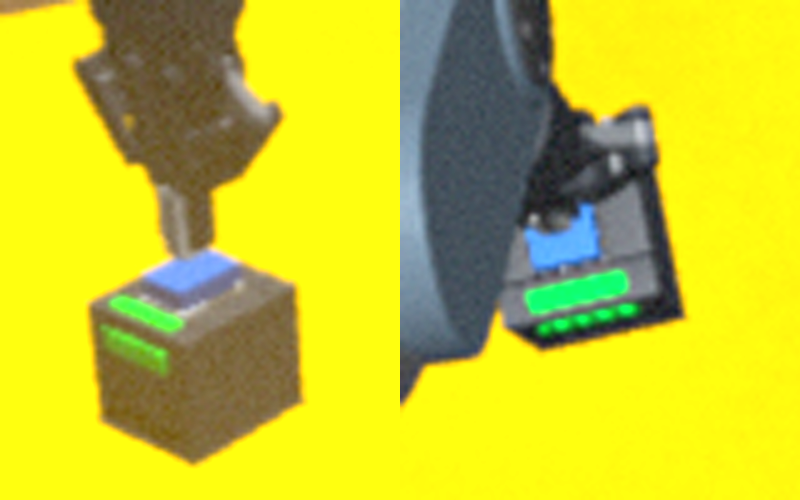

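The side crop shows the shut fingertips at (190,255), just over the middle of the blue cap at (195,270). Now I'll press.

Request:
servo_tool --increments '[{"hand":1,"travel":[0,0,5]},{"hand":1,"travel":[0,0,3]},{"hand":1,"travel":[0,0,2]},{"hand":1,"travel":[0,0,2]},{"hand":1,"travel":[0,0,2]},{"hand":1,"travel":[0,0,1.5]},{"hand":1,"travel":[0,0,1]},{"hand":1,"travel":[0,0,0]},{"hand":1,"travel":[0,0,0]}]'

```text
schema error: expected keys hand, travel, yaw
```

Request:
servo_tool --increments '[{"hand":1,"travel":[0,0,5],"yaw":0},{"hand":1,"travel":[0,0,3],"yaw":0},{"hand":1,"travel":[0,0,2],"yaw":0},{"hand":1,"travel":[0,0,2],"yaw":0},{"hand":1,"travel":[0,0,2],"yaw":0},{"hand":1,"travel":[0,0,1.5],"yaw":0},{"hand":1,"travel":[0,0,1],"yaw":0},{"hand":1,"travel":[0,0,0],"yaw":0},{"hand":1,"travel":[0,0,0],"yaw":0}]'

```text
t: 3.9
tcp_pos: [0.4976, 0.2439, 0.0788]
tool_rot: [-0.177, 0.984, -0.0, 0.0]
force: [-2.1, -0.2, 9.2]
finger_gap: 0.002
```

Request:
servo_tool --increments '[{"hand":1,"travel":[0,0,0.8],"yaw":0},{"hand":1,"travel":[0,0,0.5],"yaw":0},{"hand":1,"travel":[0,0,0],"yaw":0}]'

```text
t: 4.2
tcp_pos: [0.4976, 0.2439, 0.0773]
tool_rot: [-0.176, 0.984, -0.0, 0.0]
force: [-2.3, -0.9, 6.9]
finger_gap: 0.001
```

Request:
servo_tool --increments '[{"hand":1,"travel":[0,0,-10],"yaw":0},{"hand":1,"travel":[0,0,-20],"yaw":0},{"hand":1,"travel":[0,0,-25],"yaw":0},{"hand":1,"travel":[0,0,-30],"yaw":0},{"hand":0.7,"travel":[0,0,-10],"yaw":0},{"hand":0.3,"travel":[0,0,0],"yaw":0},{"hand":0.3,"travel":[0,0,0],"yaw":0},{"hand":0.3,"travel":[0,0,0],"yaw":0}]'

```text
t: 5.0
tcp_pos: [0.4967, 0.2437, 0.1701]
tool_rot: [-0.176, 0.984, -0.0, -0.002]
force: [0.0, 0.8, 0.1]
finger_gap: 0.682
```

```bash
cat > look.py <<'E'
from station import manip
import cv2,sys
tag=sys.argv[1]; a=[]
v=list(map(int,sys.argv[2:]))
for n,x,y in (("side",v[0],v[1]),("top",v[2],v[3])):
    p=manip.snapshot(n)["pixels"]; c=cv2.resize(p[y:y+100,x:x+80],None,fx=5,fy=5,interpolation=cv2.INTER_CUBIC); a.append(cv2.convertScaleAbs(c,alpha=1.6,beta=15))
cv2.imwrite(f"pics/{tag}.png",cv2.hconcat(a)); s=manip.sense(); print(s["tcp_pos"],s["finger_gap"],s["force"],s["t"])
E
python3 look.py j2 225 90 190 160
```

```text
[0.49690958 0.24367477 0.17013737] 0.6996334808079951 [-0.09029704 -0.25273049 -0.02674988] 5.1
```

View pics/j2.png

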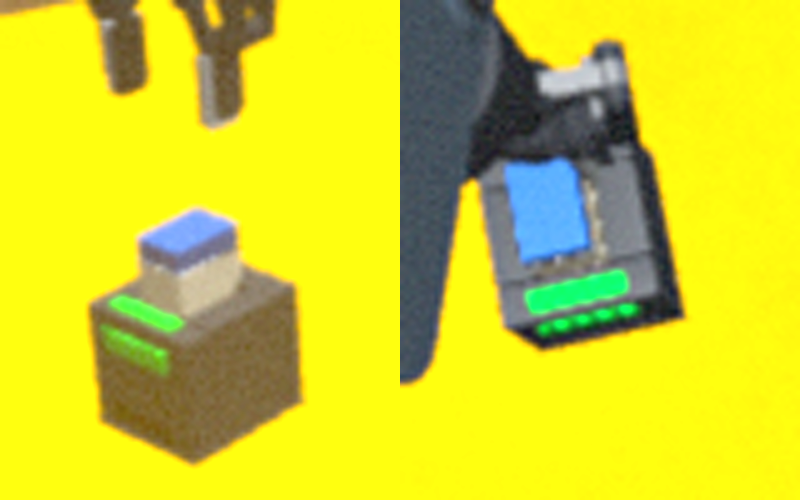

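The pack has sprung up: in the side crop its blue cap is at (188,238), with cream showing below it. Next I'll descend and grip.

Request:
servo_tool --increments '[{"hand":0.3,"travel":[0,0,15],"yaw":0},{"hand":0.3,"travel":[0,0,15],"yaw":0},{"hand":0.3,"travel":[0,0,15],"yaw":0},{"hand":0.3,"travel":[0,0,15],"yaw":0},{"hand":0.3,"travel":[0,0,15],"yaw":0},{"hand":0.3,"travel":[0,0,10],"yaw":0},{"hand":0.3,"travel":[0,0,7],"yaw":0},{"hand":0.3,"travel":[0,0,0],"yaw":0},{"hand":0.3,"travel":[0,0,0],"yaw":0},{"hand":0.5,"travel":[0,0,0],"yaw":0},{"hand":0.6,"travel":[0,0,0],"yaw":0},{"hand":0.7,"travel":[0,0,0],"yaw":0},{"hand":0.8,"travel":[0,0,0],"yaw":0},{"hand":0.8,"travel":[0,0,0],"yaw":0},{"hand":0.8,"travel":[0,0,0],"yaw":0},{"hand":0.8,"travel":[0,0,0],"yaw":0}]' --newtons 35

```text
t: 6.7
tcp_pos: [0.4981, 0.2441, 0.0797]
tool_rot: [-0.176, 0.984, 0.0, 0.0]
force: [1.6, 0.2, 1.2]
finger_gap: 0.344
```

```bash
python3 look.py j3 225 90 190 160
```

```text
[0.49809322 0.24410622 0.07964104] 0.33991896582354414 [-0.12322846  0.9341731   2.58148166] 6.8
```

View pics/j3.png

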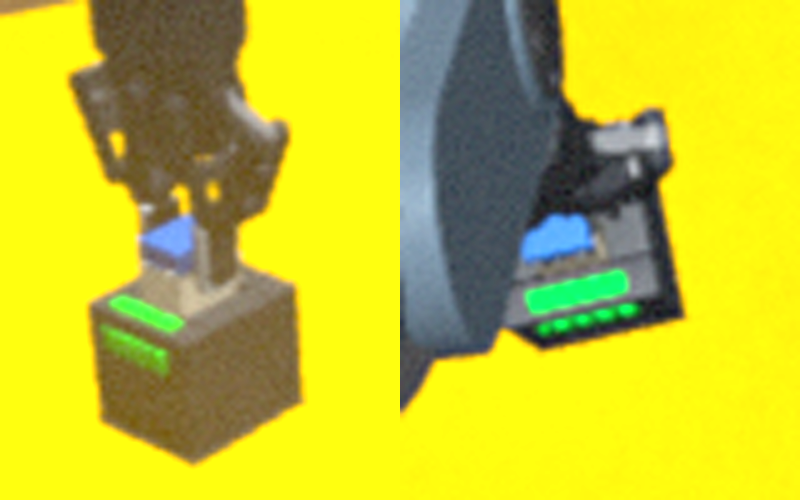

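The finger gap of 0.34 is about 29 mm, so the pack is gripped. Lifting it straight up.

Request:
servo_tool --increments '[{"hand":0.8,"travel":[0,0,-3],"yaw":0},{"hand":0.8,"travel":[0,0,-5],"yaw":0},{"hand":0.8,"travel":[0,0,-8],"yaw":0},{"hand":0.8,"travel":[0,0,-10],"yaw":0},{"hand":0.8,"travel":[0,0,-10],"yaw":0},{"hand":0.8,"travel":[0,0,-12],"yaw":0},{"hand":0.8,"travel":[0,0,-15],"yaw":0},{"hand":0.8,"travel":[0,0,-15],"yaw":0},{"hand":0.8,"travel":[0,0,-15],"yaw":0},{"hand":0.8,"travel":[0,0,-15],"yaw":0},{"hand":0.8,"travel":[0,0,-12],"yaw":0},{"hand":0.8,"travel":[0,0,0],"yaw":0}]'

```text
t: 8.0
tcp_pos: [0.4985, 0.2442, 0.2017]
tool_rot: [-0.177, 0.984, 0.0, 0.002]
force: [0.9, 1.1, -1.8]
finger_gap: 0.345
```

```bash
python3 look.py j4 225 70 190 130
```

```text
[0.49735366 0.24385134 0.19972722] 0.34431061347854675 [-0.37852695 -0.60063733 -2.52902531] 8.1
```

View pics/j4.png

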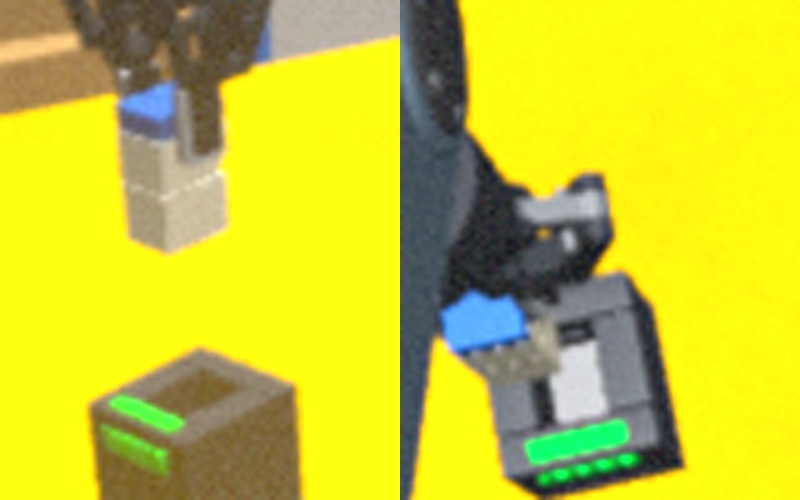

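The pack is clear of the bay: in the side crop it hangs upright at (170,180) above the empty charger. Moving over to the tray.

Request:
servo_tool --increments '[{"hand":0.8,"travel":[2.8,-15,0],"yaw":0},{"hand":0.8,"travel":[4.65,-25,0],"yaw":0},{"hand":0.8,"travel":[6.28,-33.7,0],"yaw":0},{"hand":0.8,"travel":[6.28,-33.7,0],"yaw":0},{"hand":0.8,"travel":[6.28,-33.7,0],"yaw":0},{"hand":0.8,"travel":[6.28,-33.7,0],"yaw":0},{"hand":0.8,"travel":[6.28,-33.7,0],"yaw":0},{"hand":0.8,"travel":[6.28,-33.7,0],"yaw":0},{"hand":0.8,"travel":[6.28,-33.7,0],"yaw":0},{"hand":0.8,"travel":[6.28,-33.7,0],"yaw":0},{"hand":0.8,"travel":[6.28,-33.7,0],"yaw":0},{"hand":0.8,"travel":[6.28,-33.7,0],"yaw":0},{"hand":0.8,"travel":[6.28,-33.7,0],"yaw":0},{"hand":0.8,"travel":[6.28,-33.7,0],"yaw":0},{"hand":0.8,"travel":[4.65,-25,0],"yaw":0},{"hand":0.8,"travel":[2.8,-15,0],"yaw":0},{"hand":0.8,"travel":[0,0,0],"yaw":6},{"hand":0.8,"travel":[0,0,0],"yaw":7.5},{"hand":0.8,"travel":[0,0,0],"yaw":7.5},{"hand":0.8,"travel":[0,0,0],"yaw":7.5}]'

```text
t: 10.1
tcp_pos: [0.5803, -0.2413, 0.1985]
tool_rot: [0.074, 0.997, 0.001, -0.001]
force: [-0.4, -0.9, -1.4]
finger_gap: 0.348
```

Request:
servo_tool --increments '[{"hand":0.8,"travel":[0,0,0],"yaw":6},{"hand":0.8,"travel":[0,0,5],"yaw":3.6},{"hand":0.8,"travel":[0,0,15],"yaw":0},{"hand":0.8,"travel":[0,0,20],"yaw":0},{"hand":0.8,"travel":[0,0,20],"yaw":0},{"hand":0.8,"travel":[0,0,20],"yaw":0},{"hand":0.8,"travel":[0,0,15],"yaw":0},{"hand":0.8,"travel":[0,0,10],"yaw":0},{"hand":0.8,"travel":[0,0,5],"yaw":0},{"hand":0.8,"travel":[0,0,0],"yaw":0},{"hand":0.8,"travel":[0,0,0],"yaw":0}]'

```text
t: 11.2
tcp_pos: [0.5818, -0.2419, 0.0901]
tool_rot: [0.154, 0.988, -0.0, 0.001]
force: [-0.4, 0.1, -1.2]
finger_gap: 0.346
```

```bash
python3 look.py j5 370 190 395 145; python3 -c "
from station import manip
from scipy.spatial.transform import Rotation as R
print(R.from_quat(manip.sense()['tool_rot']).as_matrix().round(4))"
```

```text
[ 0.58195797 -0.24199163  0.0904619 ] 0.3445416951973049 [ 0.44897754  0.18403775 -1.29245327] 11.3
[[-9.523e-01  3.052e-01  1.600e-03]
 [ 3.052e-01  9.523e-01 -1.000e-03]
 [-1.800e-03 -5.000e-04 -1.000e+00]]
```

View pics/j5.png

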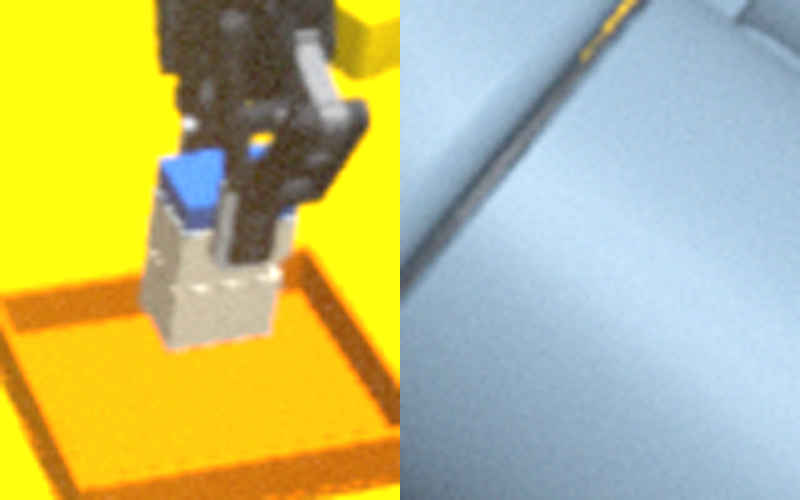

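Run:
```python
from fit import *
a=np.radians(-17.8);c,s=np.cos(a),np.sin(a)
for z in(.044,.0487,.053):
  for lx,ly in((-.022,-.015),(.022,-.015)):
    X=np.array([[.582+c*lx-s*ly,-.242+s*lx+c*ly,z]]); print(z,lx,((proj(C["side"],X)[0]-[370,190]+.5)*5-.5).round(1))
```

```text
0.044 -0.022 [165.5 360.4]
0.044 0.022 [275.8 342.7]
0.0487 -0.022 [166.8 351.1]
0.0487 0.022 [277.5 333.4]
0.053 -0.022 [168.1 342.5]
0.053 0.022 [279.1 324.8]
```

The predicted bottom corners match what I see, with the underside about 48 mm up, so the pack hasn't slipped. The last stretch goes down slowly.

Request:
servo_tool --increments '[{"hand":0.8,"travel":[0,0,6],"yaw":0},{"hand":0.8,"travel":[0,0,10],"yaw":0},{"hand":0.8,"travel":[0,0,10],"yaw":0},{"hand":0.8,"travel":[0,0,7],"yaw":0},{"hand":0.8,"travel":[0,0,4],"yaw":0},{"hand":0.8,"travel":[0,0,2],"yaw":0},{"hand":0.8,"travel":[0,0,2],"yaw":0},{"hand":0.8,"travel":[0,0,1],"yaw":0},{"hand":0.8,"travel":[0,0,0],"yaw":0},{"hand":0.8,"travel":[0,0,0],"yaw":0}]'

```text
t: 12.3
tcp_pos: [0.5815, -0.2417, 0.0478]
tool_rot: [0.154, 0.988, -0.0, 0.0]
force: [-0.1, -0.9, -0.8]
finger_gap: 0.341
```

Request:
servo_tool --increments '[{"hand":0.8,"travel":[0,0,0.7],"yaw":0},{"hand":0.8,"travel":[0,0,0.7],"yaw":0},{"hand":0.8,"travel":[0,0,0.4],"yaw":0},{"hand":0.8,"travel":[0,0,0],"yaw":0},{"hand":0.8,"travel":[0,0,0],"yaw":0}]'

```text
t: 12.8
tcp_pos: [0.5815, -0.2417, 0.0463]
tool_rot: [0.154, 0.988, -0.0, 0.0]
force: [-0.7, 1.2, 4.0]
finger_gap: 0.342
```

The +4 N reading means it has touched down. I'll release slowly and retreat.

Request:
servo_tool --increments '[{"hand":0.64,"travel":[0,0,0],"yaw":0},{"hand":0.62,"travel":[0,0,0],"yaw":0},{"hand":0.6,"travel":[0,0,0],"yaw":0},{"hand":0.55,"travel":[0,0,0],"yaw":0},{"hand":0.45,"travel":[0,0,0],"yaw":0},{"hand":0.35,"travel":[0,0,0],"yaw":0},{"hand":0.3,"travel":[0,0,0],"yaw":0},{"hand":0.3,"travel":[0,0,0],"yaw":0},{"hand":0.3,"travel":[0,0,-5],"yaw":0},{"hand":0.3,"travel":[0,0,-10],"yaw":0},{"hand":0.3,"travel":[0,0,-15],"yaw":0},{"hand":0.3,"travel":[0,0,-20],"yaw":0},{"hand":0.3,"travel":[0,0,-25],"yaw":0},{"hand":0.3,"travel":[0,0,-25],"yaw":0},{"hand":0.3,"travel":[0,0,-25],"yaw":0},{"hand":0.3,"travel":[0,0,-20],"yaw":0},{"hand":0.3,"travel":[0,0,0],"yaw":0}]'

```text
t: 14.5
tcp_pos: [0.5835, -0.2429, 0.1956]
tool_rot: [0.154, 0.988, -0.002, 0.004]
force: [0.3, -0.4, 0.0]
finger_gap: 0.699
```

```bash
python3 look.py j6 370 190 395 145; python3 -c "
from station import manip;import cv2
cv2.imwrite('pics/side6.png',manip.snapshot('side')['pixels'])"
```

```text
[ 0.58139437 -0.24167369  0.1916966 ] 0.7042002908893907 [0.14720922 0.50630347 0.28642348] 14.6
```

View pics/side6.png

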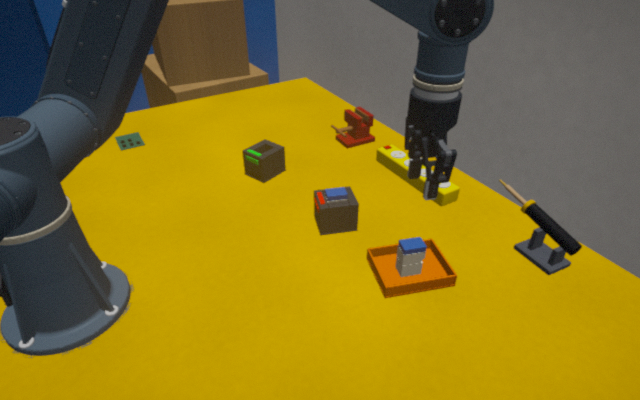

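View pics/j6.png

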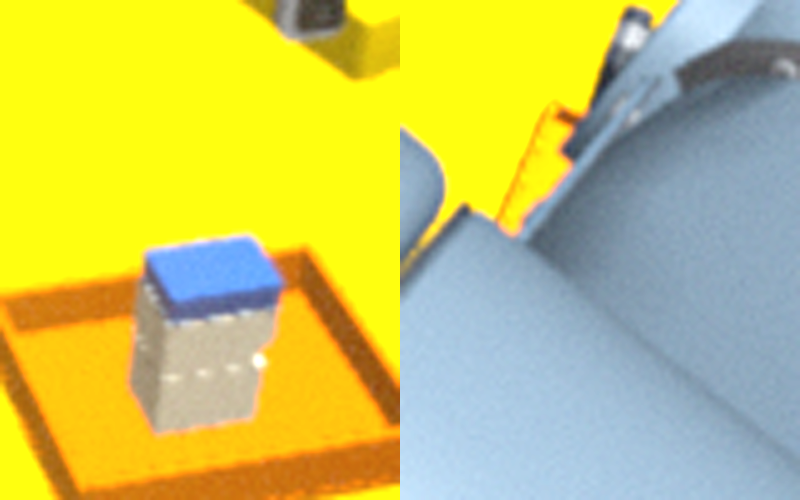

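The side view shows the pack standing upright near the middle of the tray at (410,257). The green charger is empty at (264,160), the red-lamp pack is still in place at (336,195), and the gripper is clear at (432,190).

Request:
servo_tool --increments '[{"hand":0.3,"travel":[0,0,0],"yaw":0},{"hand":0.3,"travel":[0,0,0],"yaw":0},{"hand":0.3,"travel":[0,0,0],"yaw":0}]'

```text
t: 14.95
tcp_pos: [0.5809, -0.2414, 0.1897]
tool_rot: [0.154, 0.988, 0.0, -0.001]
force: [-0.3, 0.6, -0.8]
finger_gap: 0.7
```

```bash
python3 -c "
from station import manip;print(manip.sense()['qd'].round(3));print(manip.sign_off())"
```

```text
[ 0.001 -0.004 -0.003  0.     0.     0.001]
the job is handed in; nothing more can be done
None
```

The pack from the green-lamp charger is now standing upright near the middle of the orange tray, and I handed the job in at about 15 s.

- **Unlatching:** I pressed the pack about 8.7 mm down, reading 7–9 N, and it sprang up.
- **Moving:** I gripped it across its 30 mm side at 35 N, drew it straight up and carried it to the tray. The force reading at touchdown was about 4 N, and I then let go slowly.
- **Last checks:** The last side picture shows the pack upright, the green charger empty and the red-lamp pack still in its charger. The gripper was about 70 mm above the pack and the arm was still. The arm blocked the top camera's view of the tray, so the final placing was checked from the side camera only. None of my checks failed or disagreed.

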